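# Clear the setting block and hold a sight-glass cell in the light gate

## Robot

A 6-joint arm with a two-finger parallel gripper is mounted at the origin on the work surface. World frame = base frame: x ahead of the robot, y to its left, z up, the work surface at z = 0. Lengths are in m, angles in rad, forces in N, time in s.
With the tool pointing down it reaches from about 0.375 to 0.9 m from the base axis. Payload 3.1 kg.
Tool frame: the origin (TCP) lies between the finger pads; the fingertips stand robot.finger_overhang ahead of it and the grasp point (between the pads) lies 3 mm ahead of it (robot.finger_overhang is the distance from the TCP to the fingertips, in m); z points along the fingers, y is the line along which they close (so a half turn about z gives the same grasp; the last joint's range is limited). The gripper opens to 87 mm and grips with 3 to 60 N. Pads are 19 mm wide; open, the fingers measure 117 mm over their backs; the gripper's body (75 mm by 190 mm) begins 51 mm behind the grasp point.
Start: joints at [1.081, 0.527, 1.433, -0, 1.181, -0.178], TCP at [0.192, 0.595, 0.245] pointing down, gripper open.
Joint ranges: [-3.08, 3.08], [-0.75, 2.2], [0.22, 2.44], [-1.43, 4.57], [0, 2.65], [-2.85, 2.85]. Speed limits (rad/s): [2.79, 2.79, 3.14, 3.14, 3.14, 3.14].

## Interface

Orientations are given as a unit quaternion [x, y, z, w].
In Python, from rig import get_obs, vision, hand_in, nets, robot gives the robot as it stands.
- The arm moves only by the tool apply_moves, never from a script. Its argument "series" is a list of rows, each an object with "offset": the shift along the world's x, y, z in cm, a list of three; "rot": the turn, a rotation vector about the world's x, y, z in degrees, a list of three. A call has 1 to 20 rows; each row is the pose to reach, as a shift and turn from the pose commanded when the call began; what a row does not reach only later rows make up. A row lasts 1/10 s, in which the tool goes at most 50 mm and 8.59 degrees, less where a joint would pass 70% of its speed; a pose out of reach is approached as far as the arm can. A call with a gripper value outside its range is refused whole. "hand" is the opening, from 0 (shut) to 1 (fully open), set as the call begins (left out, the last holds). The fingers move at their own pace and stop on an object; "newtons" is the grip in N (left out, the last holds). Time passes only in rows, so rows that repeat a pose let the fingers close. It gives the time, the measured TCP pose, the force, the opening and the grip force at its end, in the units of the state.
- get_obs(): the state, without advancing time (a new reading comes with each control period).
- vision.camera(name): name is "side" or "top" or "wrist"; returns the picture (400x640x3 uint8, red, green, blue); there is no depth.
- vision.calibration(name): a dict with "K" (3x3 intrinsics, pixels), "R" (3x3) and "t" (3): a world point X has camera coordinates R X + t. Camera axes: x right, y down, z forward; pixel columns grow to the right and rows downward; lengths in m; the calibration is good to about 2 mm. A picture is of the moment at which its call begins: read the wrist's pose just before it. calibration takes no time and is no camera call; for the wrist camera it gives the pose at the moment of the call.
- hand_in(): hands the job in; it is judged then, once.
Trained networks look in the newest picture that a camera, given by its name, has taken for a name from the list of things; names that differ only in an ending like _2 or _b are one class to them, and where a whole thing is asked for, a point or a joint stands for the part that bears it (a point fixed in the world has none). Each returns a list of dicts, best first, with "conf" (0 to 1); they miss things now and then, are a little off and sometimes report something else, mostly with a low value. They report only what shows in the picture. A call takes as long as a camera call. They do not tell look-alikes from the thing itself.
- nets.search_frame(camera, query): "centre" ([x, y, z] in m, in world coordinates, good to about 4 mm: the middle of the surface that is visible of it).
- nets.spot_point(camera, query): "centre" ([x, y, z] in m, in world coordinates, good to about 4 mm: a listed point, or the origin of a listed thing).
The state is a dict: "time": time; "q": joint angles; "joint_velocities": joint speeds; "joint_torque": joint torques, N m; "position": TCP position; "tool_rot": TCP orientation; "ft_force": force on the tool from outside, world axes, zero at the start; "moment": the same for the moment, N m; "grip_width": finger opening in m; "grip_force": force on a finger pad.
Only numpy, scipy, OpenCV 4.12 (cv2) and the standard library are available. Lean on these libraries where they do the work, as an engineer would, in place of code of your own. Each camera call takes 0.05 s, during which the arm holds its last target. There are 200 camera calls.

## Task

A steel setting block is standing in the light gate: put it back upright, fully down, in its own slot of the block rack (the slot it fits, with the same number of dots) and let go. Then pick up the glass cell by its two frosted faces only, never touching the polished windows, and hold it upright in the light path at lens height, midway between lamp and receiver, polished windows facing the lenses. Do not knock the cell against the gate or over, leave everything else where it is, and finish while still holding the cell steady there, resting on nothing.

Things in the scene. Friction and masses are not known exactly. Their poses are not given: they have to be found in the camera images.
- gate: light gate, fixed: dark steel base 90 (x) x 200 (y) x 12 mm; on it two grey housings 66 (x) x 42 (y) mm, lamp at -y, receiver at +y, centred 77 mm from the middle, tops 94 mm above the table; a round black lens mount (32 mm) on each inner face, 100 mm free between the two. Open to front, back and top. Origin: centre of the underside, on the table; z up; the light runs along y
- gate_beam (a point): middle of the light path: on the lens axis, midway between the two lenses, 70 mm above the table (58 mm above the base plate); axes as the gate's
- block_m: the setting block to put away: bright steel, 20 (x) x 36 (y) x 75 mm high, two black dots on top, about 0.42 kg; at the start it stands in the middle of the gate on the base plate, its x axis within about 0.15 rad of the gate's x. Origin: centre of its underside; z up
- slot_m: its holder, fixed: aluminium block 66 (x) x 58 (y) x 25 mm high, slot in its middle 23 (x) x 39 (y) mm, 20 mm deep, mouth chamfered 2 mm; a paper card with two dots along its -x top edge. Origin: centre of its underside, 8 mm above the table; slot floor at z = 5 mm, mouth at z = 25 mm in its frame. The three holders stand side by side along y, 62 mm apart, in any order, axes parallel
- slot_s: like slot_m but its slot is 15 x 39 mm and its card has one dot; the small block stands in it
- slot_l: like slot_m but its slot is 31 x 39 mm and its card has three dots; empty, and must stay so
- rack: plywood base under the three holders, fixed, 80 (x) x 200 (y) x 8 mm, origin at the centre of its underside, holders along its y
- cell: sight-glass cell: empty glass box, open on top, 70 mm high, about 85 g, upright on the round pad, turned any way within 0.8 rad. Frosted (dull whitish) faces look along its +x and -x, 34 mm apart, 22 mm wide, full height. Polished windows look along +y and -y, 24 mm apart, 26 mm wide, proud of the frosted walls' edges by 1 mm. Origin: centre of its underside; z up
- cell_mid (a point): centre of the cell, 35 mm above its underside
- cell_windows: the cell's two clear polished windows (rigid part of the cell, same origin and axes); fingers must not touch them
- pad: round black rubber pad, fixed, 84 mm across, 3 mm thick, under the cell; origin at the centre of its underside
- block_s: bystander: small setting block 12 x 36 x 75 mm, one dot, standing in slot_s; origin centre of underside
- block_l: bystander: large setting block 28 x 36 x 75 mm, three dots, standing on the table; origin centre of underside
- bearing: bystander: steel bearing ring lying flat, 52 mm across, 15 mm high; origin centre of underside
- nut: bystander: round brass fitting, 38 mm across, 26 mm high; origin centre of underside
- filter: bystander: black filter canister, 76 mm across, 125 mm high; origin centre of underside
- spanner: bystander: steel spanner lying flat, 180 mm long along its x; origin centre of underside
- grease: bystander: white bottle, 56 mm across, 130 mm high; origin centre of underside
- bin: bystander: red open parts bin with bolts, 140 (x) x 110 (y) x 70 mm high; origin centre of underside
Things that resemble listed ones, but are neither listed nor needed, are in the scene too. Leave any blue or orange look-alike of the cell alone.

How it is judged:
By the outcome, as a careful person would: the job done as asked, in the order asked, and still so for the second after the job is handed in, while the arm keeps its last pose, push and grip.
It also fails if it takes over 54 s, if anything falls off the work surface, if the arm or the gripper's body presses on something with over 40 N, if the wrist force passes 120 N, or if a joint passes its speed limit or range.

## Working session

There is one attempt and no reset: what is moved stays moved. The work goes in short steps, Python scripts to look and compute and a tool call to move; the robot and the scene stay as the last step left them, time stands still between calls to the robot, and variables do not carry over. Pictures are saved under pics/ and viewed, at most 10 in all, crops included, and the job is handed in when it is done.

Besides the shell and the picture viewer there is one more tool, called after "Emit:" as a command line: name --argument value ..., lists and objects as JSON in quotes. apply_moves: Moves the arm, as the interface text tells. Its arguments: {"type":"object","properties":{"series":{"type":"array"},"hand":{"type":"number"},"newtons":{"type":"number"}},"required":["series"]}

```bash
mkdir -p pics; ls; python3 - <<'E'
from rig import get_obs, vision, nets, robot
import cv2
o=get_obs();print(o);print(robot.finger_overhang)
for c in ("top","side"):
    im=vision.camera(c);cv2.imwrite(f"pics/{c}0.png",im[:,:,::-1])
    k=vision.calibration(c);print(c,k)
    for n in ("gate","gate_beam","block_m","slot_m","slot_s","slot_l","rack","cell","pad","block_l","filter","grease","bin"):
        r=nets.spot_point(c,n);print(n,[(d['conf'].__round__(2),[round(float(v),3) for v in d['centre']]) for d in r[:4]])
E
```

```text
pics
{'time': 0.0, 'q': array([ 1.08049858e+00,  5.28461141e-01,  1.43389910e+00, -5.02438668e-06,
        1.18139614e+00, -1.78516431e-01]), 'joint_velocities': array([ 0.00055251, -0.00033444, -0.00026845, -0.00065398,  0.00214187,
        0.00185626]), 'joint_torque': array([ 1.97054243e-05, -4.40033340e+01, -1.76591241e+01,  6.33000769e-02,
        5.80991060e-02, -1.44478104e-04]), 'position': array([0.19137677, 0.5942592 , 0.24357569]), 'tool_rot': array([ 1.55258984e-01,  9.87873209e-01, -1.02269738e-03, -3.52883514e-04]), 'ft_force': array([-0.94231359,  0.87596768,  0.06945592]), 'moment': array([-0.04750854, -0.02826498,  0.05922252]), 'grip_force': 0.0, 'grip_width': 0.08693750506041072}
0.022
top {'K': array([[428.59819219,   0.        , 311.88522583],
       [  0.        , 428.59819219, 200.2908395 ],
       [  0.        ,   0.        ,   1.        ]]), 'R': array([[-0.0166876 , -0.99978755,  0.01209896],
       [-0.99088065,  0.01491836, -0.1339141 ],
       [ 0.13370515, -0.01422333, -0.99091908]]), 't': array([-0.01379276,  0.63004151,  1.1634671 ])}
gate [(0.78, [0.6
[... 1665 characters left out ...]
.009])]
slot_s [(0.85, [0.612, -0.208, 0.005]), (0.74, [0.608, -0.145, 0.004]), (0.47, [0.618, -0.271, 0.009])]
slot_l [(0.85, [0.612, -0.208, 0.005]), (0.74, [0.608, -0.145, 0.004]), (0.47, [0.618, -0.271, 0.009])]
rack [(0.8, [0.607, -0.209, 0.001])]
cell [(0.89, [0.41, 0.158, 0.001]), (0.74, [0.553, -0.017, -0.003]), (0.72, [0.47, 0.059, 0.002]), (0.66, [0.482, -0.026, -0.0])]
pad []
block_l [(0.6, [0.644, 0.17, 0.009]), (0.58, [0.618, -0.269, 0.01]), (0.5, [0.449, -0.285, -0.003]), (0.49, [0.616, -0.273, 0.011])]
filter [(0.98, [0.786, -0.041, -0.001])]
grease [(0.82, [0.615, 0.434, 0.001]), (0.21, [0.464, 0.069, -0.004])]
bin [(0.75, [0.516, -0.46, 0.0]), (0.23, [0.426, 0.253, -0.001])]
```

View pics/top0.png

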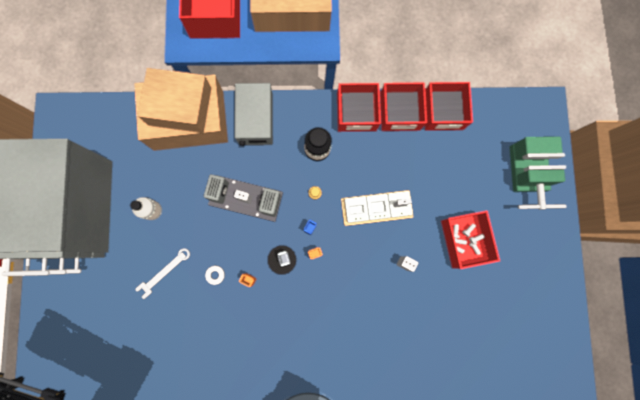

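View pics/side0.png

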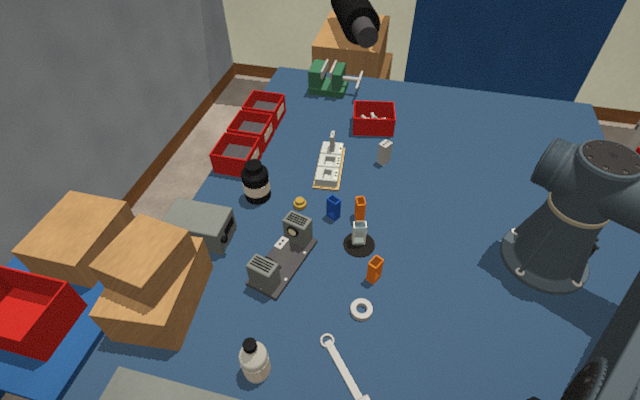

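Candidates: the cell is the clear one on the black pad (top 283,259). Look-alikes to leave are blue (309,227), orange (315,253) and orange (247,280). The block is in the gate (top 242,195); look-alikes are block_s in the rack (400,203) and block_l (408,263). Next is one close crop.

```bash
python3 - <<'E'
import cv2,numpy as np
t=cv2.imread("pics/top0.png");s=cv2.imread("pics/side0.png")
f=lambda im,x,y,w,h:cv2.resize(im[y:y+h,x:x+w],(400,300),interpolation=cv2.INTER_CUBIC)
a=np.vstack([np.hstack([f(t,195,160,100,75),f(t,335,175,88,66)]),np.hstack([f(s,330,205,64,48),f(s,290,130,80,60)])])
cv2.imwrite("pics/crop0.png",a)
E
```

```text
(no output)
```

View pics/crop0.png

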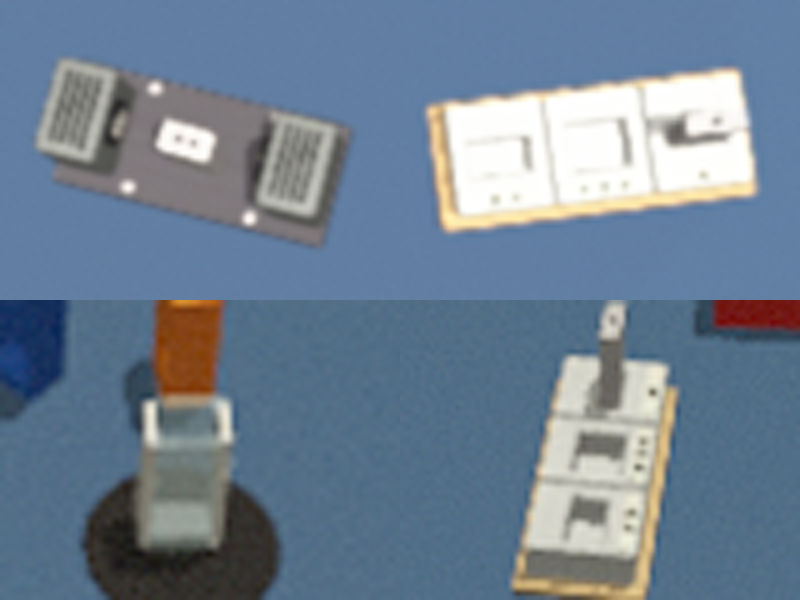

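The crop shows slot_m, the two-dot holder with the narrower slot, at the +y end of the rack (~0.606,-0.147). The middle holder has three dots and the far one holds block_s. The block in the gate has two dots, and the clear cell with whitish sides stands on the pad. I'll fly the wrist over the gate to measure it closely.

Emit:
apply_moves --series '[{"offset": [43, -42.5, 4], "rot": [0, 0, -87]}, {"offset": [43, -42.5, 4], "rot": [0, 0, -87]}, {"offset": [43, -42.5, 4], "rot": [0, 0, -87]}, {"offset": [43, -42.5, 4], "rot": [0, 0, -87]}, {"offset": [43, -42.5, 4], "rot": [0, 0, -87]}, {"offset": [43, -42.5, 4], "rot": [0, 0, -87]}, {"offset": [43, -42.5, 4], "rot": [0, 0, -87]}, {"offset": [43, -42.5, 4], "rot": [0, 0, -87]}, {"offset": [43, -42.5, 4], "rot": [0, 0, -87]}, {"offset": [43, -42.5, 4], "rot": [0, 0, -87]}, {"offset": [43, -42.5, 4], "rot": [0, 0, -87]}, {"offset": [43, -42.5, 4], "rot": [0, 0, -87]}, {"offset": [43, -42.5, 4], "rot": [0, 0, -87]}, {"offset": [43, -42.5, 4], "rot": [0, 0, -87]}, {"offset": [43, -42.5, 4], "rot": [0, 0, -87]}, {"offset": [43, -42.5, 4], "rot": [0, 0, -87]}]'

```text
time: 3.0
position: [0.6202, 0.1714, 0.2844]
tool_rot: [0.792, 0.61, -0.0, -0.001]
ft_force: [-0.6, -0.5, 0.4]
grip_width: 0.087
grip_force: 0.0
```

```bash
cat > h.py <<'E'
from rig import get_obs, vision, nets, robot
import cv2,numpy as np
from scipy.spatial.transform import Rotation as Ro
def snap(name,cam="wrist"):
    k=vision.calibration(cam);im=vision.camera(cam)
    cv2.imwrite(f"pics/{name}.png",im[:,:,::-1]);np.savez(f"pics/{name}.npz",**k);return im,k
def unproj(k,uv,z):
    uv=np.atleast_2d(np.array(uv,float));d=np.c_[uv,np.ones(len(uv))]@np.linalg.inv(k['K']).T@k['R']
    c=-k['R'].T@k['t'];return c+d*((z-c[2])/d[:,2])[:,None]
def proj(k,X):
    p=(np.atleast_2d(X)@k['R'].T+k['t'])@k['K'].T;return p[:,:2]/p[:,2:]
def ortho(im,k,cx,cy,yaw,z,w=.2,h=.15,s=3000): # rectified view of plane z; image right=frame x, up=frame y
    c,sn=np.cos(yaw),np.sin(yaw)
    q=np.array([[-w/2,h/2],[w/2,h/2],[w/2,-h/2],[-w/2,-h/2]])
    X=np.c_[cx+c*q[:,0]-sn*q[:,1],cy+sn*q[:,0]+c*q[:,1],np.full(4,z)]
    dst=np.float32([[0,0],[w*s,0],[w*s,h*s],[0,h*s]])
    return cv2.warpPerspective(im,cv2.getPerspectiveTransform(np.float32(proj(k,X)),dst),(int(w*s),int(h*s)))
def st():
    o=get_obs();R=Ro.from_quat(o['tool_rot']).as_matrix()
    print('t',round(o['time'],2),'pos',o['position'].round(4),'closeyaw',round(np.degrees(np.arctan2(R[1,1],R[0,1])),2),'zdir',R[:,2].round(3),'q',o['q'].round(2),'f',o['ft_force'].round(1),'w',round(o['grip_width'],4),o['grip_force'])
E
python3 - <<'E'
from h import *
st();im,k=snap("w1");print(-k['R'].T@k['t'],k['R'][2])
for n in("gate","gate_beam","block_m"):print(n,[(round(d['conf'],2),np.round(d['centre'],3)) for d in nets.spot_point("wrist",n)])
E
```

```text
t 3.0 pos [0.6202 0.1714 0.2844] closeyaw -14.75 zdir [-0.001  0.    -1.   ] q [0.1  0.51 1.34 0.   1.29 0.35] f [-0.6 -0.5  0.4] w 0.087 0.0
[0.63661237 0.23670003 0.42310522] [-0.06236672 -0.23547896 -0.96987631]
gate [(0.87, array([0.645, 0.173, 0.004]))]
gate_beam [(0.58, array([0.644, 0.171, 0.07 ]))]
block_m [(0.96, array([0.641, 0.167, 0.012]))]
```

View pics/w1.png

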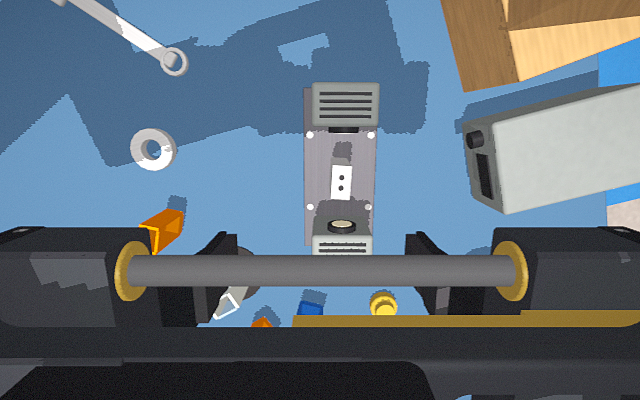

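The gate is centred at column ~341, with the block top and its two dots at (341,182). Two housings stand at (345,105) and (342,243), and the cell is partly hidden at (225,305). Now I'll measure the block top and gate edges.

```bash
python3 - <<'E'
from h import *
k=dict(np.load("pics/w1.npz"));im=cv2.imread("pics/w1.png")
g=cv2.cvtColor(im,cv2.COLOR_BGR2GRAY)
m=np.zeros_like(g);m[160:205,320:365]=(g[160:205,320:365]>190)
cs,_=cv2.findContours(m,cv2.RETR_EXTERNAL,cv2.CHAIN_APPROX_NONE);c=max(cs,key=cv2.contourArea)
print(cv2.boundingRect(c))
P=unproj(k,c[:,0]+0.,.087);r=cv2.minAreaRect(np.float32(P[:,:2]*1000));print("block",r)
# base edges via gradient: per row find left/right edge of dark base
hsv=cv2.cvtColor(im,cv2.COLOR_BGR2HSV)
for y0,y1,z in((140,195,.012),(85,122,.094)):
    L=[];Rr=[]
    for y in range(y0,y1,3):
        row=(hsv[y,290:400,1]<60).astype(int) 
        xs=np.where(row)[0]
        if len(xs):L.append((290+xs[0]-.5,y));Rr.append((290+xs[-1]+.5,y))
    for e in(L,Rr):
        Q=unproj(k,e,z)[:,:2];v=cv2.fitLine(np.float32(Q),cv2.DIST_HUBER,0,1e-4,1e-4).ravel();v=v if v[1]>0 else np.r_[-v[:2],v[2:]]
        print(z,"yaw",np.degrees(np.arctan2(-v[0],v[1])).round(2),"pt",v[2:].round(4),"px",e[0],e[-1])
E
```

```text
(331, 165, 21, 35)
block ((640.60205078125, 171.70338439941406), (35.3730583190918, 20.219358444213867), 72.35753631591797)
0.012 yaw -15.48 pt [0.6024 0.1918] px (np.float64(303.5), 140) (np.float64(303.5), 194)
0.012 yaw -14.59 pt [0.6875 0.1667] px (np.float64(376.5), 140) (np.float64(373.5), 194)
0.094 yaw -14.19 pt [0.6235 0.2539] px (np.float64(311.5), 85) (np.float64(302.5), 121)
0.094 yaw -14.99 pt [0.6947 0.2414] px (np.float64(379.5), 85) (np.float64(377.5), 121)
```

Emit:
apply_moves --series '[{"offset": [2, 0, -3], "rot": [0, 0, -2.9]}, {"offset": [2, 0, -7], "rot": [0, 0, -2.9]}, {"offset": [2, 0, -11], "rot": [0, 0, -2.9]}, {"offset": [2, 0, -15], "rot": [0, 0, -2.9]}, {"offset": [2, 0, -18], "rot": [0, 0, -2.9]}, {"offset": [2, 0, -20], "rot": [0, 0, -2.9]}, {"offset": [2, 0, -21.3], "rot": [0, 0, -2.9]}, {"offset": [2, 0, -21.3], "rot": [0, 0, -2.9]}, {"offset": [2, 0, -21.3], "rot": [0, 0, -2.9]}]'

```text
time: 4.1
position: [0.6423, 0.1702, 0.0723]
tool_rot: [0.808, 0.59, 0.001, 0.0]
ft_force: [1.0, -0.1, 0.8]
grip_width: 0.0871
grip_force: 0.0
```

Emit:
apply_moves --series '[{"offset": [0, 0, 0], "rot": [0, 0, 0]}, {"offset": [0, 0, 0], "rot": [0, 0, 0]}, {"offset": [0, 0, 0], "rot": [0, 0, 0]}, {"offset": [0, 0, 0], "rot": [0, 0, 0]}, {"offset": [0, 0, 0], "rot": [0, 0, 0]}, {"offset": [0, 0, 0], "rot": [0, 0, 0]}, {"offset": [0, 0, 0], "rot": [0, 0, 0]}, {"offset": [0, 0, 0], "rot": [0, 0, 0]}]' --hand 0 --newtons 40

```text
time: 4.9
position: [0.6417, 0.1698, 0.0715]
tool_rot: [0.808, 0.589, -0.0, -0.0]
ft_force: [0.8, 0.7, 0.7]
grip_width: 0.0314
grip_force: 0.0
```

```bash
python3 -c "
from h import *
st()"
```

```text
t 4.9 pos [0.6417 0.1698 0.0715] closeyaw -17.76 zdir [-0. -0. -1.] q [ 0.09  0.79  1.45 -0.    0.9   0.4 ] f [0.8 0.7 0.7] w 0.0314 0.0
```

Emit:
apply_moves --series '[{"offset": [0, 0, 0], "rot": [0, 0, 0]}, {"offset": [0, 0, 0], "rot": [0, 0, 0]}, {"offset": [0, 0, 0], "rot": [0, 0, 0]}, {"offset": [0, 0, 0], "rot": [0, 0, 0]}]'

```text
time: 5.3
position: [0.6415, 0.1698, 0.0714]
tool_rot: [0.808, 0.589, -0.0, -0.0]
ft_force: [-0.7, 0.6, -0.1]
grip_width: 0.0201
grip_force: 40.0
```

Emit:
apply_moves --series '[{"offset": [0, 0, 0.5], "rot": [0, 0, 0]}, {"offset": [0, 0, 2], "rot": [0, 0, 0]}, {"offset": [0, 0, 5], "rot": [0, 0, 0]}, {"offset": [0, 0, 9], "rot": [0, 0, 0]}, {"offset": [0, 0, 13], "rot": [0, 0, 0]}, {"offset": [0, 0, 17], "rot": [0, 0, 0]}, {"offset": [0, 0, 17], "rot": [0, 0, 0]}]'

```text
time: 6.0
position: [0.6458, 0.1704, 0.2499]
tool_rot: [0.808, 0.589, 0.007, 0.004]
ft_force: [0.9, 0.0, -2.2]
grip_width: 0.0199
grip_force: 40.0
```

```bash
python3 -c "
from h import *
st()
im,k=snap('w2')
t=cv2.imread('pics/top0.png')
"
```

```text
t 6.0 pos [0.6458 0.1704 0.2499] closeyaw -17.76 zdir [ 0.016  0.002 -1.   ] q [0.09 0.58 1.32 0.   1.23 0.4 ] f [ 0.9  0.  -2.2] w 0.0199 40.008620130683994
```

Emit:
apply_moves --series '[{"offset": [-3, -39, 5], "rot": [0, 0, 24]}, {"offset": [-3, -39, 5], "rot": [0, 0, 24]}, {"offset": [-3, -39, 5], "rot": [0, 0, 24]}, {"offset": [-3, -39, 5], "rot": [0, 0, 24]}, {"offset": [-3, -39, 5], "rot": [0, 0, 24]}, {"offset": [-3, -39, 5], "rot": [0, 0, 24]}, {"offset": [-3, -39, 5], "rot": [0, 0, 24]}, {"offset": [-3, -39, 5], "rot": [0, 0, 24]}, {"offset": [-3, -39, 5], "rot": [0, 0, 24]}, {"offset": [-3, -39, 5], "rot": [0, 0, 24]}, {"offset": [-3, -39, 5], "rot": [0, 0, 24]}, {"offset": [-3, -39, 5], "rot": [0, 0, 24]}]'

```text
time: 7.25
position: [0.6113, -0.2182, 0.2904]
tool_rot: [0.667, 0.745, -0.0, -0.001]
ft_force: [0.2, -0.6, -4.4]
grip_width: 0.0195
grip_force: 40.0
```

```bash
python3 - <<'E'
from h import *
st();im,k=snap("w3");st()
for n in("slot_m","rack"):print(n,[(round(d['conf'],2),np.round(d['centre'],3)) for d in nets.spot_point("wrist",n)])
E
```

```text
t 7.25 pos [ 0.6113 -0.2182  0.2904] closeyaw 6.34 zdir [-0.002  0.002 -1.   ] q [-0.51  0.52  1.31  0.    1.31 -0.63] f [ 0.2 -0.6 -4.4] w 0.0195 40.036956444819225
t 7.3 pos [ 0.6115 -0.2183  0.2908] closeyaw 6.36 zdir [-0.002  0.001 -1.   ] q [-0.51  0.52  1.31  0.    1.31 -0.63] f [ 0.3 -0.4 -3.8] w 0.0195 40.03693835387821
slot_m [(0.88, array([ 0.618, -0.272,  0.01 ])), (0.86, array([ 0.6  , -0.149,  0.008]))]
rack []
```

View pics/w3.png

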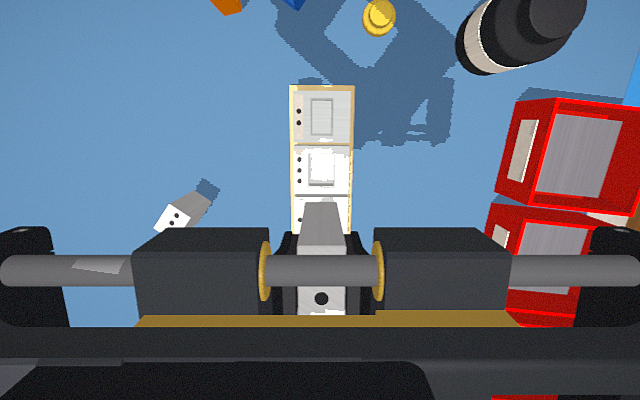

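The rack lies along the columns: slot_m (two dots) holder is at (323,117) with its slot at (321,117), and the three-dot holder is below at (322,168). The held block hangs in the gripper at (322,235). I'll rectify the slot_m area.

```bash
python3 - <<'E'
from h import *
k=dict(np.load("pics/w3.npz"));im=cv2.imread("pics/w3.png")
a=ortho(im,k,.604,-.149,np.radians(6.3),.033,w=.1,h=.15,s=4000)
cv2.imwrite("pics/o3.png",cv2.convertScaleAbs(a,alpha=1.0))
E
```

```text
(no output)
```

View pics/o3.png

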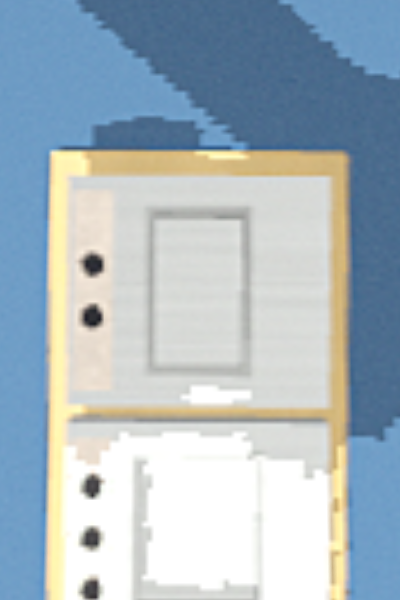

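```bash
python3 - <<'E'
from h import *
k=dict(np.load("pics/w3.npz"));im=cv2.imread("pics/w3.png")
g=cv2.cvtColor(im,cv2.COLOR_BGR2GRAY)
for y in(200,202,204,206,210,220,228):print(y,g[y,294:352:1])
print(g[196:212,322])
T=np.array([.6114,-.2183,.2906]);yaw=np.radians(6.35);n=np.array([np.cos(yaw),np.sin(yaw)]);t=np.array([-n[1],n[0]])
for uv in((303,203),(322,203),(339,203)):
    p=unproj(k,[uv],.2906-.0594)[0,:2]-T[:2];print(uv,(p@n).round(4),(p@t).round(4))
E
```

```text
200 [255 255 254 255 255 254 254 254 254 255 255 255 255 255 255 255 255 255
 255 255 255 255 255 255 255 255 255 254 213 215 217 218 219 219 217 217
 215 215 214 213 255 255 255 255 255 255 255 255 255 255 255 255 255 255
 200 232 240 188]
202 [255 255 255 255 255 255 255 255 255 255 255 215 145 143 148 148 143 143
 141 147 145 143 144 142 145 134 129 135 135 133 138 137 136 133 136 140
 137 139 137 134 141 139 213 255 255 255 255 255 255 255 255 255 255 255
 199 233 243 197]
204 [255 255 255 255 255 255 255 255 255 255 233 158 135 143 139 141 140 139
 139 138 139 138 137 135 138 139 138 139 138 137 134 137 140 139 140 141
 141 137 140 137 139 134 124 255 255 255 255 255 255 255 255 255 255 255
 244 247 242 180]
206 [255 255 255 255 255 255 255 255 255 254 168 131 138 140 141 139 142 142
 139 140 139 139 137 137 136 138 138 137 141 136 139 142 139 141 139 140
 141 139 140 137 137 138 128 209 255 255 255 255 255 255 255 255 255 255
 204 171 218 199]
210 [254 255 255 255 255 255 255 255 255 254 154 136 139 143 141 139 140 140
 140 140 139 137 140 140 138 136 137 136 139 141 139 137 142 141 139 136
 137 142 141 142 138 143 138 125 212 255 255 255 255 255 255 255 255 253
 185 233 237 189]
220 [254 255 255 235  45  65  70 108 139 140 138 140 140 141 138 142 144 140
 137 138 140 140 137 139 139 135 141 137 137 139 142 137 140 139 138 140
 140 137 139 142 139 137 138 140 136 124 214 255 255 255 255 255 255 242
 170 232 216 157]
228 [251 255 255 255 255 255 211 125 134 139 142 138 140 140 140 141 137 140
 141 141 142 138 140 139 140 139 138 141 136 142 139 139 143 142 141 137
 140 137 138 141 137 138 137 139 137 140 139 123 255 255 255 255 255 220
 171 227 193 138]
[130 255 217 202 213 200 135 137 138 139 141 139 140 138 139 138]
(303, 203) -0.0115 0.0184
(322, 203) 0.0002 0.0184
(339, 203) 0.0106 0.0184
```

Emit:
apply_moves --series '[{"offset": [-0.7, 4, 0], "rot": [0, 0, 0]}, {"offset": [-0.7, 7.1, -2], "rot": [0, 0, 0]}, {"offset": [-0.7, 7.1, -6], "rot": [0, 0, 0]}, {"offset": [-0.7, 7.1, -10], "rot": [0, 0, 0]}, {"offset": [-0.7, 7.1, -14], "rot": [0, 0, 0]}, {"offset": [-0.7, 7.1, -17], "rot": [0, 0, 0]}, {"offset": [-0.7, 7.1, -18.7], "rot": [0, 0, 0]}, {"offset": [-0.7, 7.1, -18.7], "rot": [0, 0, 0]}, {"offset": [-0.7, 7.1, -18.7], "rot": [0, 0, 0]}, {"offset": [-0.7, 7.1, -18.7], "rot": [0, 0, 0]}]'

```text
time: 8.4
position: [0.6061, -0.1494, 0.1062]
tool_rot: [0.667, 0.745, 0.001, 0.002]
ft_force: [0.4, -0.2, -4.0]
grip_width: 0.0196
grip_force: 40.0
```

```bash
python3 - <<'E'
from h import *
st();im,k=snap("w4");s,ks=snap("s4","side");t,kt=snap("t4","top")
f=lambda im,k,w,h:cv2.resize(im[int(c[1]-h/2):int(c[1]+h/2),int(c[0]-w/2):int(c[0]+w/2)],(400,400),interpolation=cv2.INTER_CUBIC)
c=proj(k,[.604,-.147,.033])[0];print(c);c=np.clip(c,100,300);A=f(im,k,200,200)
c=proj(ks,[.604,-.147,.04])[0];B=f(s,ks,60,60)
cv2.imwrite("pics/c4.png",np.hstack([A,B])[:,:,::-1])
E
```

```text
t 8.4 pos [ 0.6061 -0.1494  0.1062] closeyaw 6.26 zdir [ 0.003 -0.001 -1.   ] q [-0.42  0.7   1.55 -0.    0.89 -0.53] f [ 0.4 -0.2 -4. ] w 0.0196 40.03713908539794
[318.21101198 220.40391163]
```

View pics/c4.png

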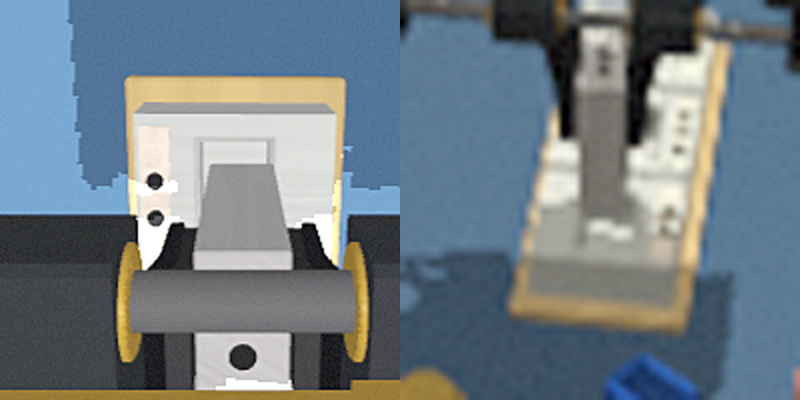

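The two-dot holder's mouth shows just behind the block's lower edge. I'll compare the two metrically.

```bash
python3 - <<'E'
from h import *
st();k=dict(np.load("pics/w4.npz"));im=cv2.imread("pics/w4.png");g=cv2.cvtColor(im,cv2.COLOR_BGR2GRAY)
np.set_printoptions(linewidth=220)
for y in(194,198,204,206):print(y,g[y,308:362])
print(g[170:208,335])
yaw=np.radians(6.3);n=np.array([np.cos(yaw),np.sin(yaw)]);t=np.array([-n[1],n[0]])
zb=.1062-.0594;T=np.array([.6061,-.1494])
F=lambda uv,z:((unproj(k,[uv],z)[0,:2]-T)@np.c_[n,t]).round(4)
for uv,z in(((316,196),.033),((355.5,196),.033),((335,189),.033),((285,175),.033),((386.5,175),.033),((335,176.5),.033),((322.5,203),zb),((353.5,203),zb)):print(uv,z,F(uv,z))
E
```

```text
t 8.55 pos [ 0.6056 -0.1495  0.1061] closeyaw 6.24 zdir [ 0.003 -0.001 -1.   ] q [-0.42  0.7   1.55 -0.    0.89 -0.53] f [ 0.7  0.  -3. ] w 0.0194 40.036856331062154
194 [224 222 222 222 221 222 222 221 222 222 222 223 220 223 223 223 223 223 223 223 224 223 223 225 231 193 174 191 197 206 221 223 224 223 222 222 224 222 222 223 223 224 223 223 223 224 224 225 222 225 224 223 224 224]
198 [221 221 221 220 221 221 222 223 220 221 221 221 221 220 222 221 221 220 220 221 222 222 223 222 228 193 174 191 197 207 224 226 225 224 225 224 225 225 225 225 225 224 224 225 226 226 224 224 225 224 224 224 225 225]
204 [150 149 151 150 149 149 147 149 149 151 150 146 150 149 145 150 145 149 150 146 151 151 149 148 150 150 148 145 142 207 226 224 223 223 221 222 223 221 223 222 223 224 223 222 224 225 224 223 225 224 222 223 223 226]
206 [152 151 150 148 151 149 150 151 145 150 148 150 146 148 146 148 148 152 151 151 151 148 150 150 150 150 148 148 146 178 218 222 221 220 220 221 222 220 221 222 220 219 220 222 221 221 222 223 223 223 222 221 223 222]
[200 184 157 156 157 157 146 212 224 221 221 222 223 220 222 223 221 224 213 193 189 191 192 194 191 194 193 192 191 195 196 187 144 147 145 147 148 148]
(316, 196) 0.033 [-0.0032  0.0193]
(355.5, 196) 0.033 [0.0226 0.0193]
(335, 189) 0.033 [0.0092 0.024 ]
(285, 175) 0.033 [-0.0231  0.0332]
(386.5, 175) 0.033 [0.0423 0.0331]
(335, 176.5) 0.033 [0.0091 0.0322]
(322.5, 203) 0.0468 [0.0009 0.0181]
(353.5, 203) 0.0468 [0.02  0.018]
```

Emit:
apply_moves --series '[{"offset": [0, 0, 0], "rot": [0, 0, 0]}, {"offset": [0, 0, 0], "rot": [0, 0, 0]}, {"offset": [0, 0, 0], "rot": [0, 0, 0]}]'

```text
time: 8.85
position: [0.6048, -0.1492, 0.1048]
tool_rot: [0.668, 0.745, 0.0, 0.0]
ft_force: [-0.8, 0.1, -3.0]
grip_width: 0.0196
grip_force: 40.0
```

Emit:
apply_moves --series '[{"offset": [-0.05, 0.15, 0], "rot": [0, 0, 0]}, {"offset": [-0.05, 0.15, 0], "rot": [0, 0, 0]}, {"offset": [-0.05, 0.15, 0], "rot": [0, 0, 0]}, {"offset": [-0.05, 0.15, 0], "rot": [0, 0, 0]}, {"offset": [-0.05, 0.15, 0], "rot": [0, 0, 0]}]'

```text
time: 9.35
position: [0.6042, -0.1476, 0.1045]
tool_rot: [0.668, 0.745, -0.0, -0.0]
ft_force: [0.7, 0.5, -3.2]
grip_width: 0.0195
grip_force: 40.0
```

```bash
python3 - <<'E'
from h import *
st();im,k=snap("w5");st();im=im[:,:,::-1];g=cv2.cvtColor(im,cv2.COLOR_BGR2GRAY).astype(float)
np.set_printoptions(linewidth=220)
o=get_obs();T=o['position'];yaw=np.radians(6.3);n=np.array([np.cos(yaw),np.sin(yaw)]);t=np.array([-n[1],n[0]])
for y in(170,180,192,196,206):print(y,g[y,260:380].astype(int))
print(g[165:210,320].astype(int))
for z in(.033,T[2]-.0594):
  J=[(unproj(k,[uv],z)[0,:2]-T[:2])@np.c_[n,t]*1000 for uv in((300,196),(301,196),(300,197))];print(z,J[0].round(2),(J[1]-J[0]).round(3),(J[2]-J[0]).round(3))
E
```

```text
t 9.35 pos [ 0.6042 -0.1476  0.1045] closeyaw 6.24 zdir [-0.  0. -1.] q [-0.42  0.7   1.55 -0.    0.89 -0.53] f [ 0.7  0.5 -3.2] w 0.0195 40.03684967683512
t 9.4 pos [ 0.6042 -0.1477  0.1045] closeyaw 6.23 zdir [-0.  0. -1.] q [-0.42  0.7   1.55  0.    0.89 -0.53] f [-0.4 -0.6 -3.4] w 0.0197 40.03693164573633
170 [113 112 113 110 107 172 193 195 198 194 195 196 197 197 199 198 201 201 204 203 204 203 202 204 201 203 202 202 200 200 199 199 200 198 197 198 197 197 196 197 198 197 198 198 197 198 198 195 199 198 199 199 198 201
 199 204 203 204 204 204 205 204 205 204 206 204 204 204 206 204 203 201 200 200 196 199 197 200 199 200 199 196 198 199 195 199 195 195 197 199 200 200 198 196 194 197 196 196 196 196 198 197 198 196 193 195 193 194
 196 192 193 196 194 195 199 158 107 110 110 112]
180 [110 111 114 106 105 148 180 196 198 193 190 191 192 190 193 191 192 192 191 191 192 193 190 192 191 191 190 192 189 189 193 189 193 193 189 193 189 191 190 191 192 191 191 178 172 168 169 168 168 167 168 170 170 168
 167 168 170 169 173 172 172 170 172 169 170 171 172 170 172 169 171 175 173 171
[... 1255 characters left out ...]
 238 241 240 243 243 223 216 221 223 221 222 222 222 222 222 220 223 215 207 206 192 162 148 150 153 150 154 153 149 150 152 152
 151 149 151 151 147 147 144 148 151 147 150 152 149 151 149 149 152 153 151 152 148 151 146 164 190 197 213 225 225 225 226 226 226 225 224 225 225 225 226 225 224 226 226 225 226 226 225 226 226 226 226 227 228 226
 228 230 210 192 192 172 167 165 171 138 110 110]
[206 206 201 205 204 205 206 204 209 188 159 161 158 159 153 172 226 222 220 222 222 221 222 220 221 222 224 198 196 207 224 224 223 222 219 223 217 144 143 147 148 144 148 150 149]
0.033 [-13.78  19.84] [ 0.649 -0.001] [-0.011 -0.666]
0.045112242587846664 [-13.01  22.6 ] [ 0.612 -0.001] [-0.01  -0.628]
```

Block and mouth now agree to within about 0.4 mm, so I'll lower it.

Emit:
apply_moves --series '[{"offset": [-0.02, 0.02, -0.5], "rot": [0, 0, 0]}, {"offset": [-0.02, 0.02, -1], "rot": [0, 0, 0]}, {"offset": [-0.02, 0.02, -1.4], "rot": [0, 0, 0]}, {"offset": [-0.02, 0.02, -1.7], "rot": [0, 0, 0]}, {"offset": [-0.02, 0.02, -2], "rot": [0, 0, 0]}, {"offset": [-0.02, 0.02, -2.0], "rot": [0, 0, 0]}]'

```text
time: 10.0
position: [0.6037, -0.1473, 0.0839]
tool_rot: [0.668, 0.745, -0.0, -0.001]
ft_force: [0.6, 0.3, -3.7]
grip_width: 0.02
grip_force: 40.0
```

Emit:
apply_moves --series '[{"offset": [0, 0, -0.4], "rot": [0, 0, 0]}, {"offset": [0, 0, -0.8], "rot": [0, 0, 0]}, {"offset": [0, 0, -1.0], "rot": [0, 0, 0]}, {"offset": [0, 0, -1.15], "rot": [0, 0, 0]}, {"offset": [0, 0, -1.15], "rot": [0, 0, 0]}, {"offset": [0, 0, -1.15], "rot": [0, 0, 0]}]'

```text
time: 10.6
position: [0.6041, -0.1475, 0.0731]
tool_rot: [0.668, 0.745, 0.0, 0.0]
ft_force: [-0.8, 0.5, -3.4]
grip_width: 0.0199
grip_force: 40.0
```

Not in contact yet; a bit more.

Emit:
apply_moves --series '[{"offset": [0, 0, -0.1], "rot": [0, 0, 0]}, {"offset": [0, 0, -0.15], "rot": [0, 0, 0]}, {"offset": [0, 0, -0.2], "rot": [0, 0, 0]}, {"offset": [0, 0, -0.2], "rot": [0, 0, 0]}]'

```text
time: 11.0
position: [0.6042, -0.1476, 0.0724]
tool_rot: [0.668, 0.745, 0.0, 0.0]
ft_force: [-2.1, 0.2, 5.5]
grip_width: 0.0197
grip_force: 40.0
```

Emit:
apply_moves --series '[{"offset": [0, 0, 0], "rot": [0, 0, 0]}, {"offset": [0, 0, 0], "rot": [0, 0, 0]}, {"offset": [0, 0, 0], "rot": [0, 0, 0]}, {"offset": [0, 0, 0], "rot": [0, 0, 0]}, {"offset": [0, 0, 0], "rot": [0, 0, 0]}, {"offset": [0, 0, 0], "rot": [0, 0, 0]}]' --hand 0.7

```text
time: 11.6
position: [0.604, -0.1474, 0.0709]
tool_rot: [0.668, 0.745, -0.0, -0.0]
ft_force: [-0.2, 0.6, -0.6]
grip_width: 0.0575
grip_force: 0.0
```

Emit:
apply_moves --series '[{"offset": [0, 0, 1], "rot": [0, 0, 0]}, {"offset": [0, 0, 4], "rot": [0, 0, 0]}, {"offset": [0, 0, 8], "rot": [0, 0, 0]}, {"offset": [0, 0, 12], "rot": [0, 0, 0]}, {"offset": [0, 0, 16], "rot": [0, 0, 0]}, {"offset": [0, 0, 20], "rot": [0, 0, 0]}, {"offset": [0, 0, 20], "rot": [0, 0, 0]}]'

```text
time: 12.3
position: [0.6074, -0.1488, 0.2788]
tool_rot: [0.667, 0.745, 0.002, 0.007]
ft_force: [0.9, -0.1, 1.1]
grip_width: 0.0608
grip_force: 0.0
```

```bash
python3 - <<'E'
from h import *
st();k=dict(np.load("pics/top0.npz")) if 0 else vision.calibration("top")
im,k=snap("t6","top");s,ks=snap("s6","side");im0=cv2.imread("pics/side0.png")
# cell rough yaw: crops from the initial top and side, rectified at rim height
for n in("cell","block_m"):print(n,[(round(d['conf'],2),np.round(d['centre'],3)) for d in nets.spot_point("side",n)])
A=cv2.resize(s[130:200,295:365],(400,400),interpolation=cv2.INTER_CUBIC)[:,:,::-1]
B=cv2.resize(ortho(cv2.imread("pics/top0.png"),k,.467,.06,0,.073,.08,.08,5000),(400,400))
cv2.imwrite("pics/c6.png",np.hstack([A,B]))
E
```

```text
t 12.3 pos [ 0.6074 -0.1488  0.2788] closeyaw 6.25 zdir [ 0.014 -0.006 -1.   ] q [-0.42  0.49  1.4   0.    1.24 -0.53] f [ 0.9 -0.1  1.1] w 0.0608 0.0
cell [(0.74, array([ 0.483, -0.025,  0.003])), (0.73, array([0.47 , 0.06 , 0.004])), (0.71, array([ 0.554, -0.013, -0.003])), (0.71, array([0.647, 0.172, 0.072])), (0.59, array([0.408, 0.16 , 0.   ]))]
block_m [(0.61, array([ 0.615, -0.275,  0.015])), (0.59, array([ 0.608, -0.149,  0.008])), (0.53, array([ 0.449, -0.285, -0.002])), (0.3, array([ 0.608, -0.146,  0.005]))]
```

View pics/c6.png

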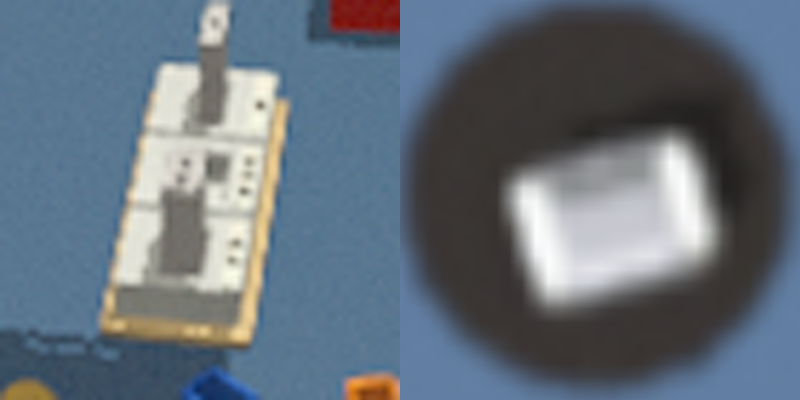

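The block stands seated in the two-dot holder (left, ~(180,235)). The cell's whitish frosted ends lie along an axis about +16° from world x (right). I'll move to view the cell closely.

Emit:
apply_moves --series '[{"offset": [-4, 5, 1], "rot": [0, 0, 5]}, {"offset": [-8, 9.5, 1], "rot": [0, 0, 9.7]}, {"offset": [-11, 13, 1], "rot": [0, 0, 9.7]}, {"offset": [-11.5, 13.7, 1], "rot": [0, 0, 9.7]}, {"offset": [-11.5, 13.7, 1], "rot": [0, 0, 9.7]}, {"offset": [-11.5, 13.7, 1], "rot": [0, 0, 9.7]}, {"offset": [-11.5, 13.7, 1], "rot": [0, 0, 9.7]}, {"offset": [-11.5, 13.7, 1], "rot": [0, 0, 9.7]}]'

```text
time: 13.3
position: [0.4899, -0.0114, 0.2806]
tool_rot: [0.603, 0.798, -0.0, -0.0]
ft_force: [0.6, -1.0, -0.8]
grip_width: 0.061
grip_force: 0.0
```

```bash
python3 - <<'E'
from h import *
st();im,k=snap("w7");st()
print(proj(k,[.47,.057,.073]))
for n in("cell","cell_mid"):print(n,[(round(d['conf'],2),np.round(d['centre'],3)) for d in nets.spot_point("wrist",n)])
im=im[:,:,::-1]
A=ortho(im,k,.47,.057,np.radians(16),.073,.08,.1,5000)
B=ortho(im,k,.47,.057,np.radians(16),.003,.08,.1,5000)
cv2.imwrite("pics/c7.png",np.hstack([A,B]))
E
```

```text
t 13.3 pos [ 0.4899 -0.0114  0.2806] closeyaw 15.87 zdir [-0. -0. -1.] q [-0.25  0.3   1.72 -0.    1.12 -0.53] f [ 0.6 -1.  -0.8] w 0.061 0.0
t 13.35 pos [ 0.4898 -0.0114  0.2806] closeyaw 15.86 zdir [-0. -0. -1.] q [-0.25  0.3   1.72 -0.    1.12 -0.53] f [-0.6 -0.1  0.6] w 0.0611 0.0
[[320.3053387  116.34196098]]
cell [(0.85, array([0.472, 0.056, 0.   ])), (0.77, array([ 0.558, -0.019,  0.   ])), (0.59, array([ 0.416,  0.16 , -0.002])), (0.57, array([ 0.482, -0.025,  0.002]))]
cell_mid [(0.95, array([ 0.48 , -0.027,  0.035])), (0.68, array([ 0.553, -0.013,  0.034])), (0.59, array([0.415, 0.163, 0.033])), (0.56, array([0.472, 0.061, 0.034]))]
```

View pics/c7.png

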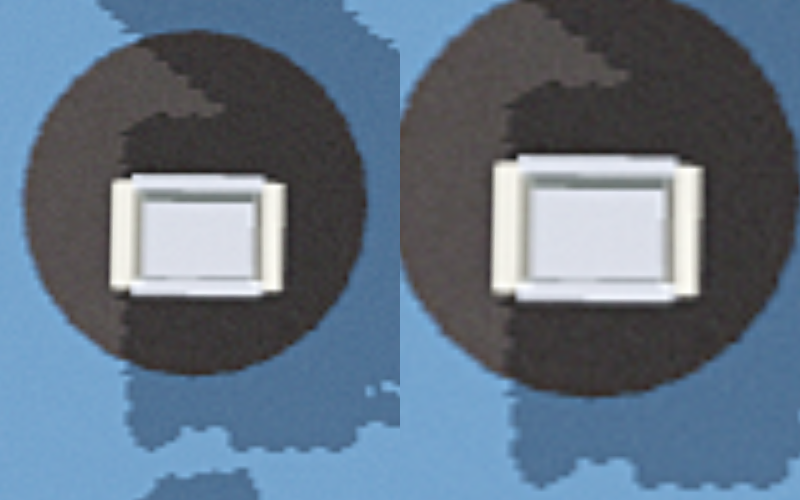

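Emit:
apply_moves --series '[{"offset": [-2, 4, 0], "rot": [0, 0, -1.9]}, {"offset": [-2, 7.1, -3], "rot": [0, 0, -1.9]}, {"offset": [-2, 7.1, -7], "rot": [0, 0, -1.9]}, {"offset": [-2, 7.1, -11], "rot": [0, 0, -1.9]}, {"offset": [-2, 7.1, -14], "rot": [0, 0, -1.9]}, {"offset": [-2, 7.1, -16.5], "rot": [0, 0, -1.9]}, {"offset": [-2, 7.1, -17.5], "rot": [0, 0, -1.9]}, {"offset": [-2, 7.1, -17.5], "rot": [0, 0, -1.9]}, {"offset": [-2, 7.1, -17.5], "rot": [0, 0, -1.9]}, {"offset": [-2, 7.1, -17.5], "rot": [0, 0, -1.9]}, {"offset": [-2, 7.1, -17.5], "rot": [0, 0, -1.9]}]'

```text
time: 14.55
position: [0.4699, 0.0605, 0.1072]
tool_rot: [0.615, 0.788, 0.001, 0.001]
ft_force: [0.3, 0.2, 0.1]
grip_width: 0.0611
grip_force: 0.0
```

```bash
python3 - <<'E'
from h import *
st();im,k=snap("w8");st()
im=im[:,:,::-1];A=ortho(im,k,.4695,.0598,np.radians(14),.073,.1,.08,5000)
B=cv2.resize(im,(500,312))
cv2.imwrite("pics/c8.png",np.hstack([A[:312+44],np.vstack([B,np.zeros((44,500,3),np.uint8)])])[:,:800])
E
```

```text
t 14.55 pos [0.4699 0.0605 0.1072] closeyaw 14.03 zdir [ 0.003 -0.    -1.   ] q [-0.11  0.56  1.93 -0.    0.65 -0.35] f [0.3 0.2 0.1] w 0.0611 0.0
t 14.6 pos [0.4697 0.0605 0.1071] closeyaw 14.04 zdir [ 0.002 -0.    -1.   ] q [-0.11  0.56  1.93  0.    0.65 -0.35] f [ 0.3  0.3 -0.8] w 0.061 0.0
```

View pics/c8.png

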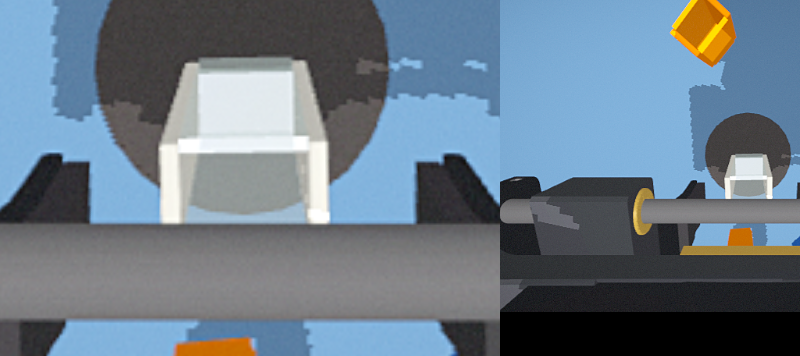

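The cell stands between the open fingers, about 1 mm left of centre. I'll correct slightly and descend.

Emit:
apply_moves --series '[{"offset": [-0.08, -0.05, -0.5], "rot": [0, 0, 1]}, {"offset": [-0.08, -0.05, -1.5], "rot": [0, 0, 1]}, {"offset": [-0.08, -0.05, -2.8], "rot": [0, 0, 1]}, {"offset": [-0.08, -0.05, -4], "rot": [0, 0, 1]}, {"offset": [-0.08, -0.05, -4.8], "rot": [0, 0, 1]}, {"offset": [-0.08, -0.05, -5.2], "rot": [0, 0, 1]}, {"offset": [-0.08, -0.05, -5.2], "rot": [0, 0, 1]}, {"offset": [-0.08, -0.05, -5.2], "rot": [0, 0, 1]}, {"offset": [-0.08, -0.05, -5.2], "rot": [0, 0, 1]}]'

```text
time: 15.5
position: [0.4685, 0.06, 0.0544]
tool_rot: [0.608, 0.794, 0.0, 0.0]
ft_force: [0.3, 0.3, -0.3]
grip_width: 0.0608
grip_force: 0.0
```

Emit:
apply_moves --series '[{"offset": [0, 0, 0], "rot": [0, 0, 0]}, {"offset": [0, 0, 0], "rot": [0, 0, 0]}, {"offset": [0, 0, 0], "rot": [0, 0, 0]}, {"offset": [0, 0, 0], "rot": [0, 0, 0]}, {"offset": [0, 0, 0], "rot": [0, 0, 0]}, {"offset": [0, 0, 0], "rot": [0, 0, 0]}, {"offset": [0, 0, 0], "rot": [0, 0, 0]}]' --hand 0.1 --newtons 10

```text
time: 16.2
position: [0.4682, 0.0601, 0.0541]
tool_rot: [0.609, 0.794, 0.0, 0.0]
ft_force: [0.6, 0.1, 2.0]
grip_width: 0.034
grip_force: 10.0
```

```bash
python3 -c "
from h import *
st()"
```

```text
t 16.2 pos [0.4682 0.0601 0.0541] closeyaw 15.04 zdir [ 0. -0. -1.] q [-0.11  0.67  1.96  0.    0.51 -0.37] f [0.6 0.1 2. ] w 0.034 10.000074487033999
```

Emit:
apply_moves --series '[{"offset": [0, 0, 0.5], "rot": [0, 0, 0]}, {"offset": [0, 0, 2], "rot": [0, 0, 0]}, {"offset": [0, 0, 5], "rot": [0, 0, -5]}, {"offset": [0, 0, 8], "rot": [0, 0, -11]}, {"offset": [0, 0, 11], "rot": [0, 0, -17]}, {"offset": [0, 0, 14], "rot": [0, 0, -23]}, {"offset": [0, 0, 16], "rot": [0, 0, -28]}, {"offset": [0, 0, 16], "rot": [0, 0, -30]}, {"offset": [0, 0, 16], "rot": [0, 0, -30]}]'

```text
time: 17.1
position: [0.4681, 0.0601, 0.2149]
tool_rot: [0.793, 0.609, 0.001, 0.001]
ft_force: [-0.4, 0.5, -1.2]
grip_width: 0.0339
grip_force: 10.0
```

```bash
python3 - <<'E'
from h import *
st()
for c in("top","side","wrist"):
  G=[];B=[];C=[]
  for i in range(4):
    im,k=snap(f"g_{c}{i}",c)
    for n,L in(("gate",G),("gate_beam",B)):
      for d in nets.spot_point(c,n):
        p=np.array(d['centre'])
        if np.hypot(p[0]-.645,p[1]-.17)<.02:L.append(p);break
  for L in(G,B):
    if L:print(c,len(L),np.mean(L,0).round(4),np.std(L,0).round(4))
# geometric: grey housings in the top picture
k=vision.calibration("top");im=cv2.imread("pics/g_top3.png")
a=ortho(im,k,.645,.171,np.radians(-15),.094,.14,.26,2000);np.set_printoptions(linewidth=250)
g=cv2.cvtColor(a,cv2.COLOR_BGR2GRAY);hs=cv2.cvtColor(a,cv2.COLOR_BGR2HSV)
print("mean grey along y (mm from centre, +y first)");print([(130-j//2,int(g[j:j+4,120:160].mean()),int(hs[j:j+4,120:160,1].mean())) for j in range(0,520,4)])
E
```

```text
t 17.1 pos [0.4681 0.0601 0.2149] closeyaw -14.95 zdir [ 0.001 -0.    -1.   ] q [-0.11  0.37  1.84 -0.    0.93  0.15] f [-0.4  0.5 -1.2] w 0.0339 10.00038304933696
top 4 [0.6422 0.1693 0.0014] [0.0017 0.0009 0.0018]
top 4 [0.6439 0.1666 0.0693] [0.0016 0.0006 0.0009]
side 4 [ 0.6435  0.1702 -0.0007] [0.0012 0.0008 0.0009]
side 4 [0.6458 0.1732 0.0698] [0.0009 0.0015 0.0012]
wrist 4 [0.6438 0.1741 0.0018] [0.0008 0.0026 0.0029]
wrist 4 [0.6421 0.169  0.0697] [0.0015 0.001  0.001 ]
mean grey along y (mm from centre, +y first)
[(130, 125, 103), (128, 125, 102), (126, 125, 102), (124, 125, 102), (122, 125, 102), (120, 125, 101), (118, 126, 101), (116, 126, 101), (114, 126, 100), (112, 126, 101), (110, 126, 101), (108, 126, 101), (106, 126, 101), (104, 126, 101), (102, 126, 101), (100, 125, 101), (98, 125, 95), (96, 131, 72), (94, 148, 33), (92, 167, 8), (90, 174, 10), (88, 161, 11), (86, 136, 11), (84, 125, 11), (82, 131, 11), (80, 129, 12), (78, 122, 11), (76, 126, 11), (74, 133, 12), (72, 129, 11), (70, 128, 10), (68, 136, 10), (66, 134, 10), (64, 129, 10), (62, 143, 11), (60, 168, 11)
[... 768 characters left out ...]
, 12), (-44, 117, 12), (-46, 104, 12), (-48, 92, 11), (-50, 83, 11), (-52, 76, 12), (-54, 68, 12), (-56, 71, 10), (-58, 95, 10), (-60, 134, 11), (-62, 164, 11), (-64, 168, 11), (-66, 150, 10), (-68, 131, 9), (-70, 133, 9), (-72, 139, 9), (-74, 134, 9), (-76, 133, 9), (-78, 139, 9), (-80, 136, 10), (-82, 130, 10), (-84, 138, 10), (-86, 144, 10), (-88, 139, 10), (-90, 141, 11), (-92, 162, 11), (-94, 183, 12), (-96, 188, 12), (-98, 173, 12), (-100, 143, 12), (-102, 113, 13), (-104, 95, 11), (-106, 93, 5), (-108, 97, 16), (-110, 104, 52), (-112, 112, 83), (-114, 120, 97), (-116, 125, 101), (-118, 126, 101), (-120, 126, 101), (-122, 126, 100), (-124, 126, 101), (-126, 125, 101), (-128, 126, 101)]
```

```bash
python3 - <<'E'
from h import *
c,s=np.cos(np.radians(-15)),np.sin(np.radians(-15))
for nm in("w1","w2"):
  k=dict(np.load(f"pics/{nm}.npz"));im=cv2.imread(f"pics/{nm}.png")
  a=ortho(im,k,.6445,.1695,np.radians(-15),.094,.14,.26,2000);g=cv2.cvtColor(a,cv2.COLOR_BGR2GRAY)
  print(nm,[(130-j/2,int(g[j:j+2,120:160].mean())) for j in range(50,180,2)])
  print("near",[(130-j/2,int(g[j:j+2,120:160].mean())) for j in range(340,420,2)])
k=dict(np.load("pics/w1.npz"));im=cv2.imread("pics/w1.png")
a=ortho(im,k,.6445,.1695,np.radians(-15),.094,.14,.26,2000);g=cv2.cvtColor(a,cv2.COLOR_BGR2GRAY)
print("x prof housing",[(j/2-70,int(g[80:150,j:j+2].mean())) for j in range(50,230,2)])
E
```

```text
w1 [(105.0, 103), (104.0, 104), (103.0, 103), (102.0, 104), (101.0, 104), (100.0, 103), (99.0, 101), (98.0, 119), (97.0, 139), (96.0, 147), (95.0, 153), (94.0, 155), (93.0, 154), (92.0, 155), (91.0, 158), (90.0, 148), (89.0, 77), (88.0, 60), (87.0, 77), (86.0, 147), (85.0, 158), (84.0, 159), (83.0, 138), (82.0, 78), (81.0, 60), (80.0, 65), (79.0, 154), (78.0, 159), (77.0, 159), (76.0, 138), (75.0, 77), (74.0, 57), (73.0, 91), (72.0, 147), (71.0, 157), (70.0, 157), (69.0, 135), (68.0, 69), (67.0, 56), (66.0, 78), (65.0, 161), (64.0, 154), (63.0, 152), (62.0, 153), (61.0, 150), (60.0, 141), (59.0, 135), (58.0, 117), (57.0, 59), (56.0, 45), (55.0, 47), (54.0, 47), (53.0, 39), (52.0, 65), (51.0, 202), (50.0, 164), (49.0, 160), (48.0, 160), (47.0, 160), (46.0, 161), (45.0, 161), (44.0, 159), (43.0, 139), (42.0, 125), (41.0, 122)]
near [(-40.0, 159), (-41.0, 161), (-42.0, 163), (-43.0, 160), (-44.0, 108), (-45.0, 50), (-46.0, 56), (-47.0, 66), (-48.0, 66), (-49.0, 66), (-50.0, 68), (-51.0, 79), (-52.0, 97), (-53.0, 131), (-54.0, 163), (-55.0, 182), (-56.0, 193), (-57.0, 204), (-58.0, 211),
[... 2198 characters left out ...]
0, 116), (-9.0, 116), (-8.0, 115), (-7.0, 116), (-6.0, 116), (-5.0, 116), (-4.0, 117), (-3.0, 117), (-2.0, 117), (-1.0, 117), (0.0, 116), (1.0, 116), (2.0, 117), (3.0, 117), (4.0, 117), (5.0, 116), (6.0, 117), (7.0, 116), (8.0, 116), (9.0, 116), (10.0, 116), (11.0, 118), (12.0, 120), (13.0, 120), (14.0, 120), (15.0, 120), (16.0, 120), (17.0, 120), (18.0, 120), (19.0, 119), (20.0, 118), (21.0, 116), (22.0, 125), (23.0, 145), (24.0, 149), (25.0, 149), (26.0, 149), (27.0, 144), (28.0, 137), (29.0, 122), (30.0, 107), (31.0, 105), (32.0, 107), (33.0, 106), (34.0, 104), (35.0, 104), (36.0, 104), (37.0, 104), (38.0, 104), (39.0, 104), (40.0, 105), (41.0, 105), (42.0, 105), (43.0, 105), (44.0, 104)]
```

Emit:
apply_moves --series '[{"offset": [2, 1.3, 0], "rot": [0, 0, 0]}, {"offset": [5, 3.1, 0], "rot": [0, 0, 0]}, {"offset": [8, 5, 0], "rot": [0, 0, 0]}, {"offset": [11, 6.9, 0], "rot": [0, 0, 0]}, {"offset": [14, 8.8, 0], "rot": [0, 0, 0]}, {"offset": [16.5, 10.4, 0], "rot": [0, 0, 0]}, {"offset": [17.5, 11, 0], "rot": [0, 0, 0]}, {"offset": [17.5, 11, 0], "rot": [0, 0, 0]}, {"offset": [17.5, 11, 0], "rot": [0, 0, 0]}, {"offset": [17.5, 11, -2], "rot": [0, 0, 0]}, {"offset": [17.5, 11, -4.5], "rot": [0, 0, 0]}, {"offset": [17.5, 11, -7], "rot": [0, 0, 0]}, {"offset": [17.5, 11, -9], "rot": [0, 0, 0]}, {"offset": [17.5, 11, -11], "rot": [0, 0, 0]}, {"offset": [17.5, 11, -12.4], "rot": [0, 0, 0]}, {"offset": [17.5, 11, -12.9], "rot": [0, 0, 0]}, {"offset": [17.5, 11, -12.9], "rot": [0, 0, 0]}, {"offset": [17.5, 11, -12.9], "rot": [0, 0, 0]}, {"offset": [17.5, 11, -12.9], "rot": [0, 0, 0]}, {"offset": [17.5, 11, -12.9], "rot": [0, 0, 0]}]'

```text
time: 20.9
position: [0.6438, 0.1701, 0.0861]
tool_rot: [0.793, 0.609, 0.001, 0.0]
ft_force: [-0.0, -0.6, -0.9]
grip_width: 0.0339
grip_force: 10.0
```

```bash
python3 - <<'E'
from h import *
st()
for c in("side","top","wrist"):
  C=[];B=[]
  for i in range(4):
    im,k=snap(f"e_{c}{i}",c)
    for n,L in(("cell_mid",C),("gate_beam",B)):
      for d in nets.spot_point(c,n):
        p=np.array(d['centre'])
        if np.linalg.norm(p-[.643,.17,.07])<.03:L.append(p);break
  for L in(C,B):
    if L:print(c,len(L),np.mean(L,0).round(4),np.std(L,0).round(4))
st()
E
```

```text
t 20.9 pos [0.6438 0.1701 0.0861] closeyaw -14.96 zdir [ 0.002  0.    -1.   ] q [ 0.09  0.77  1.44 -0.    0.93  0.35] f [-0.  -0.6 -0.9] w 0.0339 9.999854827910895
side 4 [0.6456 0.1693 0.0682] [0.0013 0.0011 0.0008]
side 4 [0.645  0.1736 0.0718] [0.0012 0.0007 0.0012]
top 3 [0.6434 0.1677 0.069 ] [0.001  0.0021 0.0007]
wrist 4 [0.6442 0.1718 0.0668] [0.0006 0.0028 0.0023]
wrist 1 [0.6436 0.1734 0.0636] [0. 0. 0.]
t 22.7 pos [0.6432 0.1701 0.085 ] closeyaw -14.96 zdir [ 0. -0. -1.] q [ 0.09  0.77  1.44 -0.    0.93  0.35] f [-0.3 -0.4 -0.2] w 0.0337 9.999931352504063
```

Emit:
apply_moves --series '[{"offset": [0, 0, 0.1], "rot": [0, 0, 0]}, {"offset": [0, 0, 0.1], "rot": [0, 0, 0]}, {"offset": [0, 0, 0.1], "rot": [0, 0, 0]}]'

```text
time: 23.0
position: [0.6432, 0.1701, 0.0861]
tool_rot: [0.793, 0.609, 0.0, 0.0]
ft_force: [0.1, -0.3, -0.2]
grip_width: 0.0335
grip_force: 10.0
```

```bash
python3 - <<'E'
from h import *
st();im,k=snap("f1");st();im=im[:,:,::-1].copy()
for z in(.105,.094):
  a=ortho(im,k,.6432,.1701,np.radians(-15),z,.14,.26,2000);g=cv2.cvtColor(a,cv2.COLOR_BGR2GRAY)
  print(z,"t",[(130-j/2,int(g[j:j+2,130:150].mean())) for j in range(60,260,2)])
  if z>.1:print("n",[(j/2-70,int(g[225:236,j:j+2].mean())) for j in range(90,194,2)])
  else:print("n housing",[(j/2-70,int(g[80:145,j:j+2].mean())) for j in range(60,220,2)])
E
```

```text
t 23.0 pos [0.6432 0.1701 0.0861] closeyaw -14.97 zdir [ 0.  0. -1.] q [0.09 0.77 1.44 0.   0.93 0.35] f [ 0.1 -0.3 -0.2] w 0.0335 9.999818717187736
t 23.05 pos [0.6432 0.1701 0.0861] closeyaw -14.97 zdir [ 0.  0. -1.] q [0.09 0.77 1.44 0.   0.93 0.35] f [-0.2 -0.2 -0.3] w 0.0343 9.99993483776052
0.105 t [(100.0, 116), (99.0, 116), (98.0, 117), (97.0, 118), (96.0, 117), (95.0, 117), (94.0, 149), (93.0, 160), (92.0, 168), (91.0, 170), (90.0, 169), (89.0, 170), (88.0, 171), (87.0, 120), (86.0, 80), (85.0, 79), (84.0, 146), (83.0, 172), (82.0, 172), (81.0, 146), (80.0, 78), (79.0, 79), (78.0, 122), (77.0, 173), (76.0, 172), (75.0, 179), (74.0, 77), (73.0, 78), (72.0, 108), (71.0, 174), (70.0, 172), (69.0, 173), (68.0, 114), (67.0, 74), (66.0, 77), (65.0, 176), (64.0, 170), (63.0, 170), (62.0, 170), (61.0, 165), (60.0, 154), (59.0, 141), (58.0, 77), (57.0, 62), (56.0, 61), (55.0, 61), (54.0, 55), (53.0, 140), (52.0, 127), (51.0, 127), (50.0, 127), (49.0, 127), (48.0, 127), (47.0, 127), (46.0, 127), (45.0, 127), (44.0, 126), (43.0, 126), (42.0, 126), (41.0, 126), (40.0, 126), (39.0, 125),
[... 2829 characters left out ...]
5), (-14.0, 135), (-13.0, 135), (-12.0, 135), (-11.0, 135), (-10.0, 135), (-9.0, 135), (-8.0, 135), (-7.0, 135), (-6.0, 135), (-5.0, 135), (-4.0, 135), (-3.0, 135), (-2.0, 135), (-1.0, 135), (0.0, 135), (1.0, 135), (2.0, 135), (3.0, 135), (4.0, 135), (5.0, 136), (6.0, 136), (7.0, 136), (8.0, 136), (9.0, 135), (10.0, 135), (11.0, 136), (12.0, 135), (13.0, 135), (14.0, 135), (15.0, 135), (16.0, 135), (17.0, 135), (18.0, 135), (19.0, 135), (20.0, 135), (21.0, 135), (22.0, 135), (23.0, 134), (24.0, 167), (25.0, 169), (26.0, 169), (27.0, 169), (28.0, 164), (29.0, 156), (30.0, 133), (31.0, 120), (32.0, 120), (33.0, 120), (34.0, 120), (35.0, 120), (36.0, 120), (37.0, 120), (38.0, 120), (39.0, 120)]
```

```bash
python3 -c "
from rig import hand_in
print(hand_in())"
```

```text
the job is handed in; nothing more can be done
None
```

The two-dot block stands seated in its own slot, and I handed in with the glass cell held upright by its frosted faces at the middle of the light path. By my measurements it is within about 1–2 mm of centre, the job took about 23 s, and no verdict was returned.

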